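# Clamp the angle in the drilling jig and seat the drill plate on its hidden pin

### The arm

A 6-joint arm with a two-finger parallel gripper is mounted at the origin on the work surface. World frame = base frame: x ahead of the robot, y to its left, z up, the work surface at z = 0. Lengths are in mm, angles in rad, forces in N, time in s.
With the tool pointing down it reaches from about 400 to 925 mm from the base axis. Payload 12.5 kg.
Tool frame: the origin (TCP) lies at the very end of the fingers, on their centre line; the grasp point (between the pads) lies 19 mm behind it; z points along the fingers, x is the direction in which the jaws open and shut, and the axes are right-handed (so a half turn about z gives the same grasp; the last joint's range is limited). The gripper opens to 95 mm and grips with 3 to 60 N. Pads are 20 mm wide; open, the fingers measure 119 mm over their backs; the gripper's body (75 mm by 180 mm) begins 59 mm behind the grasp point.
Start: joints at [1.208, 0.491, 1.559, -0, 1.092, -0.106], TCP at [158.724, 604.528, 214.661] pointing down, gripper open.
Joint ranges: [-3.1, 3.1], [-0.84, 2.19], [0.05, 2.79], [-1.13, 4.28], [0.06, 2.93], [-2.69, 2.69]. Speed limits (rad/s): [2.22, 2.22, 2.79, 3.14, 3.14, 3.14].

### API

Orientations are given as [roll, pitch, yaw] about the fixed x, y, z axes, in that order (R = Rz(yaw) Ry(pitch) Rx(roll)).
In Python, from cell import env gives the robot as it stands.
- The arm moves only by the tool arm_command, never from a script. Its argument "motion" is one flat list of numbers, 7 for each row, row after row: the opening, from -1 (shut) to 1 (fully open), then the shift along the tool's x, y, z in mm, then the turn, a rotation vector about the tool's x, y, z in degrees. In form: [fingers, dx, dy, dz, rx, ry, rz, fingers, dx, dy, dz, rx, ry, rz, ...]. A call has 1 to 20 rows; each row is the pose to reach, as a shift and turn from the pose commanded when the call began, along the tool's axes at that moment; what a row does not reach only later rows make up. A row lasts 1/10 s, in which the tool goes at most 50 mm and 8.59 degrees, less where a joint would pass 70% of its speed; a pose out of reach is approached as far as the arm can. A call with a gripper value outside its range is refused whole. The fingers move at their own pace and stop on an object; the grip force is fixed at half the most. Time passes only in rows, so rows that repeat a pose let the fingers close. It gives the time, the measured TCP pose, the force and the opening at its end, in the units of the state.
- env.state(): the state, without advancing time (a new reading comes with each control period).
- env.read_camera(name): name is "scene" or "top" or "wrist"; returns (picture, depth): 420x560x3 uint8, red, green, blue; 420x560 float32, mm along the optical axis (not along the pixel's ray), 0 where there is no reading.
- env.calibration(name): a dict with "fx", "fy", "cx", "cy" (pixels), "cam_to_world" (4x4, takes a point from camera to world coordinates). Camera axes: x right, y down, z forward; pixel columns grow to the right and rows downward; lengths in mm; the calibration is good to about 2 mm. A picture is of the moment at which its call begins: read the wrist's pose just before it. calibration takes no time and is no camera call; for the wrist camera it gives the pose at the moment of the call.
- env.job_done(): hands the job in, once; it reports no verdict.
Trained networks look in the newest picture that a camera, given by its name, has taken for a name from the list of things; names that differ only in an ending like _2 or _b are one class to them, and where a whole thing is asked for, a point or a joint stands for the part that bears it (a point fixed in the world has none). Each returns a list of dicts, best first, with "confidence" (0 to 1); they miss things now and then, are a little off and sometimes report something else, mostly with a low value. They report only what shows in the picture. A call takes as long as a camera call. They do not tell look-alikes from the thing itself.
- env.recognise(camera, label): "location" ([column, row] in pixels, amid what is visible of it).
- env.silhouettes(camera, label): "region" (420x560 bool, what is visible of it) and "location" ([column, row] in pixels, amid what is visible of it).
- env.spot_point(camera, label): "location" ([column, row] in pixels: a listed point, or the origin of a listed thing).
The state is a dict: "t": time; "joints": joint angles; "qvel": joint speeds; "tau": joint torques, N m; "eef_pos": TCP position; "tcp_rot": TCP orientation; "ft_force": force on the tool from outside, world axes, zero at the start; "moment": the same for the moment, N m; "opening": opening from 0.0 (shut) to 1.0 (fully open).
Only numpy, scipy, OpenCV 4.12 (cv2) and the standard library are available. Lean on these libraries where they do the work, as an engineer would, in place of code of your own. Each camera call takes 0.05 s, during which the arm holds its last target.

### The job

Clip the spring clamp over the free right-hand end of the drilling jig's fence and the angle's upright leg together, and let go of it so that it pinches the leg against the fence. Then take the drill plate by its grip bar, set it down on the jig's locating pin a little to one side of its place, slide it along the fence until the hole underneath drops over the pin, and press it fully down, square to the fence. Finish still holding the grip bar and pressing the plate down firmly so that I can drill; leave the clamp on and the other things on the bench where they are.

Things in the scene. Friction and masses are not known exactly. Their poses are not given: they have to be found in the camera images.
- jig: Drilling jig screwed to the bench: dark steel base 205 mm long, 128 wide, 18 thick. Origin: on the pin's axis at bench height. x points squarely at the fence (away from the robot), y along the fence to the left. Fence: steel plate x = 39 to 45 mm, y = -90 to 90 mm, top 60 mm above the bench, two gussets behind it (y = -20 and 65 mm). End stop at the left (y = 93 to 109 mm, top 40 mm up); right end free.
- pin (a point): Top centre of the jig's locating pin, 31 mm above the bench. Steel, upright, 12 mm across, the last 2 mm bevelled to 8 mm; it comes up through the angle's hole and stands 9 mm above the angle's flat leg, 35 mm from the inner face of the upright leg. Axes as the jig's.
- fence_end (a point): Free right-hand end of the fence: midway through the 10 mm of fence plus angle leg, 41 mm above the bench (jig x = 40, y = -90 mm). Axes as the jig's. The clamp goes on here lying level, its middle about 41 mm above the bench (above the flat leg), jaws pointing along +y and reaching about 20 mm past the end, one jaw behind the fence, one before the angle's leg.
- bracket_leg (a point): Workpiece, a loose aluminium angle 180 mm long lying in the jig. This point: middle of its upright leg (4 mm thick, top 64 mm above the bench), which stands at the fence or up to 1 mm from it, ends in line within 1 mm. Its flat leg (84 mm wide, upper face 22 mm above the bench) lies on the base towards the robot; a 15.5 mm hole in it surrounds the pin. Axes as the jig's.
- clamp_grip (a point): Spring clamp, clothes-peg type, 120 mm long, 26 thick, flat on the bench: point midway between its handles, 13 mm up, 50 mm behind the pivot. x points to the jaws, y across the handles, z up. Outer faces of the handles: 56 mm apart here, 65 at the tips (17 mm further back); pinched to the stop (12 N a side) they are parallel, 30 mm apart, and the jaw pads are 22 mm apart.
- clamp_mouth (a point): Spring clamp: point between the jaw pads when shut, 42 mm ahead of the pivot, 92 mm ahead of clamp_grip. Pads 16 mm long (34 to 50 mm ahead of the pivot), 22 mm high. Both clamp points belong to the half on the +y side: when the clamp is open by the joint value a, that half, and the x axis of these points, is turned +a/2 (counter-clockwise) about the pivot from the clamp's middle line.
- clamp_jaw (a joint): Opening of the spring clamp in rad: 0 shut (at the start), 0.5 pinched to the stop, about 0.19 when clipped on fence and angle, where its spring grips with about 10 N; the handles are then about 45 mm apart.
- plate_grip (a point): Centre of the black grip bar on top of the drill plate: bar 16 mm thick (x), 56 long (y), 32 high, from 14 to 46 mm above the plate's underside; this point is 30 mm above the underside, over the plate's middle. Plate: loose aluminium block 64 (x) by 110 (y) by 14 mm, two steel drill bushes at either end, 0.2 to 0.45 kg; the same after half a turn. z up.
- plate_hole (a point): Mouth of the blind hole in the middle of the drill plate's underside, straight below plate_grip by 30 mm, not seen from above: 13.6 mm across, 11 mm deep. Seated, this point is on the pin's axis 9 mm below the pin's top, the plate's long side along the fence, its edge 3 mm from the angle's upright leg. Axes as plate_grip.
- spanner: Bystander: steel combination spanner, 180 mm, lying flat. Origin at its middle, underside.
- screwdriver: Bystander: screwdriver, 200 mm, wooden handle, lying. Origin at its middle, underside.
- tape: Bystander: black tape measure, 66 x 60 x 32 mm. Origin at its middle, underside.
- jar: Bystander: low glass jar with a steel cap, 68 mm across, 50 mm high. Origin at the middle of its underside.
- spare_bracket: Bystander: a second angle like the one in the jig, lying on the bench beyond it. Origin at its hole, underside.
- hammer: Bystander: hammer, 260 mm, wooden handle, lying on the left. Origin at its middle, underside.
- square: Bystander: try square, 110 mm wooden stock, 190 mm blade, lying flat. Origin at the stock's outer end, underside.
Not all that is in view belongs to the job. Leave any blue or turquoise look-alike of the part that bears clamp_grip alone.

How it is judged:
By the outcome, as a careful person would: the job done as asked, in the order asked, and still so for the second after the job is handed in, while the arm keeps its last pose, push and grip.
It also fails if it takes over 58 s, if anything falls off the work surface, if the arm or the gripper's body presses on something with over 40 N, if the wrist force passes 120 N, or if a joint passes its speed limit or range.

## Working session

There is one attempt and no reset: what is moved stays moved. The work goes in short steps, Python scripts to look and compute and a tool call to move; the robot and the scene stay as the last step left them, time stands still between calls to the robot, and variables do not carry over. Pictures are saved under pics/ and viewed, and the job is handed in when it is done.

Besides the shell and the picture viewer there is one more tool, called after "Request:" as name(argument=value, ...), one argument or row to a line, values as JSON. arm_command: Moves the arm, as the interface text tells. Its arguments: {"type":"object","properties":{"motion":{"type":"array","items":{"type":"number"}}},"required":["motion"]}

```bash
ls -la; mkdir -p pics; cat > h.py <<'E'
from cell import env
import numpy as np, cv2
from scipy.spatial.transform import Rotation as Rn
def snap(name,fn):
    im,d=env.read_camera(name); c=env.calibration(name)
    cv2.imwrite('pics/'+fn+'.png',cv2.cvtColor(im,cv2.COLOR_RGB2BGR)); np.savez('pics/'+fn+'.npz',im=im,d=d,K=[c['fx'],c['fy'],c['cx'],c['cy']],T=c['cam_to_world'])
    return im,d,c
def px2w(u,v,dep,c):
    T=np.array(c['cam_to_world']); p=np.array([(u-c['cx'])/c['fx']*dep,(v-c['cy'])/c['fy']*dep,dep,1]); return (T@p)[:3]
def onz(u,v,z,c):
    T=np.array(c['cam_to_world']); r=T[:3,:3]@np.array([(u-c['cx'])/c['fx'],(v-c['cy'])/c['fy'],1]); o=T[:3,3]; return o+r*(z-o[2])/r[2]
def w2px(p,c):
    T=np.linalg.inv(np.array(c['cam_to_world'])); q=T[:3,:3]@np.array(p)+T[:3,3]; return np.array([c['fx']*q[0]/q[2]+c['cx'],c['fy']*q[1]/q[2]+c['cy']])
E
python3 - <<'E'
from h import *
print(env.state())
for n in('scene','top'):
    im,d,c=snap(n,n+'0'); print(n,c)
E
```

```text
total 12
drwxr-xr-x  3 agent agent 4096 Dec  7 00:46 .
drwxr-xr-x 23 root  root  4096 Dec  7 00:46 ..
drwxr-xr-x  2 agent agent 4096 Dec  7 00:46 pics
{'t': 0.0, 'joints': array([ 1.20841560e+00,  4.91536541e-01,  1.55948314e+00, -1.60586946e-05,
        1.09170530e+00, -1.05621837e-01]), 'qvel': array([ 4.67959713e-04, -4.81277764e-05, -6.35511976e-04,  2.62300527e-04,
        4.00614116e-05,  1.30429841e-03]), 'tau': array([ 1.15516879e-03, -6.12659240e+01, -2.58175313e+01,  6.92269346e-02,
        4.83333401e-02, -1.20251811e-04]), 'eef_pos': array([158.61811339, 604.26531543, 214.06445149]), 'tcp_rot': array([-3.14148744e+00,  1.12752001e-03,  1.31404491e+00]), 'ft_force': array([ 0.57840313, -0.27893291, -0.51025314]), 'moment': array([-0.03741146, -0.02143999, -0.05456023]), 'opening': 0.9986647330521617}
scene {'fx': 545.9445625721405, 'fy': 545.9445625721405, 'cx': 293.01020074293274, 'cy': 212.22888320079608, 'cam_to_world': array([[-2.33602551e-01,  6.43483212e-01, -7.28943896e-01,
         1.83718680e+03],
       [ 9.72208046e-01,  1.42598489e-01, -1.85680334e-01,
         3.60632312e+02],
       [-1.55358796e-02, -7.52060521e-01, -6.58910927e-01,
         1.29882295e+03],
       [ 0.00000000e+00,  0.00000000e+00,  0.00000000e+00,
         1.00000000e+00]])}
top {'fx': 454.50215136212483, 'fy': 454.50215136212483, 'cx': 280.64965834962624, 'cy': 208.6126917603693, 'cam_to_world': array([[-6.91438917e-03, -9.93574734e-01,  1.12966539e-01,
         3.30008962e+02],
       [-9.99913860e-01,  8.13005181e-03,  1.03041175e-02,
        -2.97439303e+00],
       [-1.11563347e-02, -1.12885562e-01, -9.93545362e-01,
         1.32954131e+03],
       [ 0.00000000e+00,  0.00000000e+00,  0.00000000e+00,
         1.00000000e+00]])}
```

View pics/scene0.png

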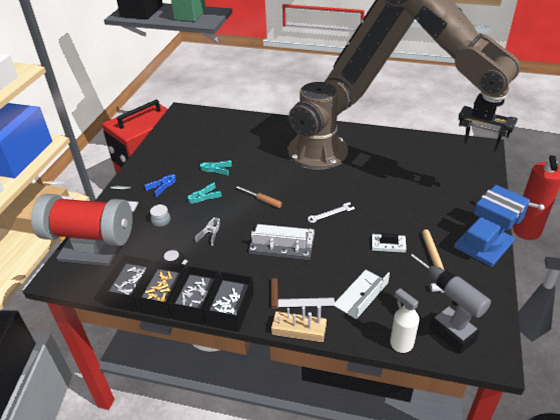

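View pics/top0.png

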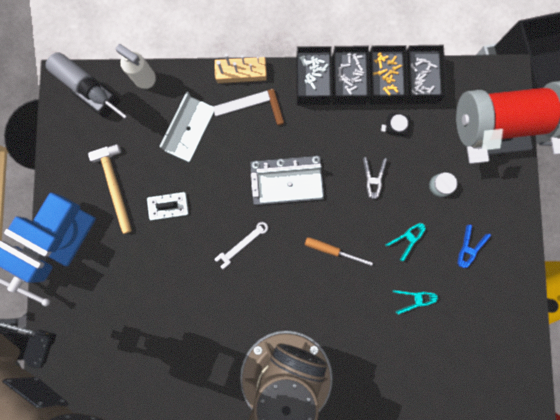

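```bash
python3 - <<'E'
from h import *
c=env.calibration('top')
zs=dict(jig=0,pin=31,fence_end=41,bracket_leg=42,clamp_grip=13,clamp_mouth=13,plate_grip=30,plate_hole=0)
for l in zs:
    r=env.spot_point('top',l)
    for q in r[:3]: print(l,np.round(q['location'],1),round(q['confidence'],2),np.round(onz(*q['location'],zs[l],c),1))
print(env.state()['t'])
E
```

```text
jig [290.2 181.7] 0.57 [561.2 -18.    0. ]
pin [289.8 183.4] 0.64 [550.9 -16.5  31. ]
pin [166.9 206.4] 0.24 [486.8 338.7  31. ]
fence_end [319.1 163.4] 0.57 [ 606.8 -101.4   41. ]
bracket_leg [285.6 168. ] 0.96 [594.   -4.7  42. ]
clamp_grip [376.  165.9] 0.88 [ 603.8 -270.5   13. ]
clamp_grip [396.5 247.6] 0.85 [ 364.  -322.1   13. ]
clamp_grip [399.1 301.5] 0.82 [ 211.3 -324.    13. ]
clamp_mouth [461.7 264.4] 0.9 [ 314.7 -506.5   13. ]
clamp_mouth [422.2 225.9] 0.64 [ 426.  -398.5   13. ]
clamp_mouth [432.  299.4] 0.61 [ 216.7 -417.4   13. ]
plate_hole [168.9 204.8] 0.74 [495.2 341.    0. ]
plate_hole [166.8 206.5] 0.29 [490.2 347.1   0. ]
0.5
```

```bash
python3 - <<'E'
import cv2,numpy as np
t=cv2.imread('pics/top0.png');s=cv2.imread('pics/scene0.png')
a=cv2.resize(t[140:220,230:410],None,fx=4.4,fy=4.4,interpolation=cv2.INTER_CUBIC)
cv2.imwrite('pics/crop1.png',a[:, :792])
b=cv2.resize(s[200:270,180:330],None,fx=5,fy=5,interpolation=cv2.INTER_CUBIC)
cv2.imwrite('pics/crop2.png',b)
E
```

```text
(no output)
```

View pics/crop1.png

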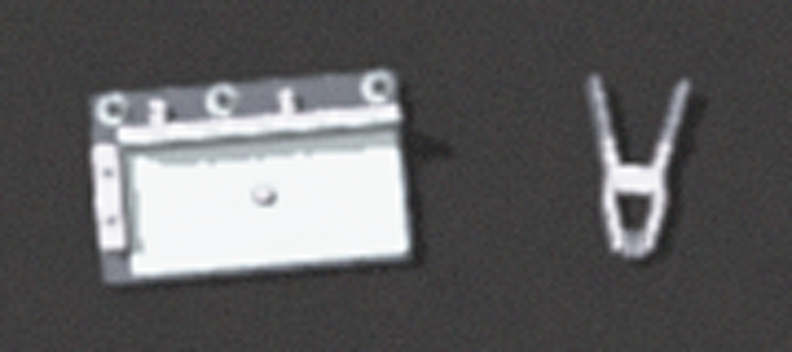

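View pics/crop2.png

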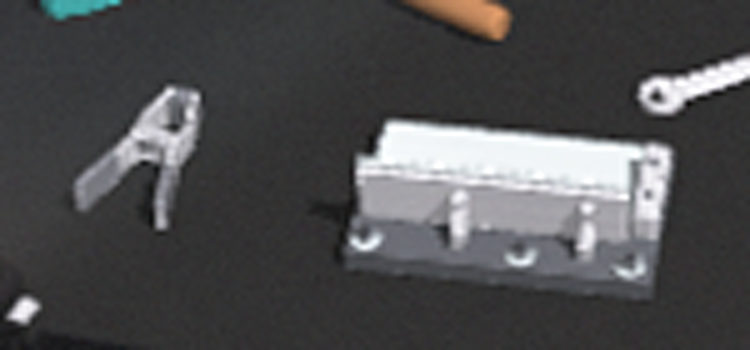

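```bash
cat >> h.py <<'E'
def toolplan(pos,yaw,cmd=None):
    s=env.state(); p=s['eef_pos']; R=Rn.from_euler('xyz',s['tcp_rot'])
    if cmd is not None: p=np.array(cmd[:3]); R=Rn.from_euler('xyz',cmd[3:])
    d=R.inv().apply(np.array(pos)-p); Rt=Rn.from_euler('xyz',[np.pi,0,yaw]); rv=np.degrees((R.inv()*Rt).as_rotvec())
    n=max(np.linalg.norm(d)/50,np.linalg.norm(rv)/8.59)
    print('shift',np.round(d,1),'rot',np.round(rv,2),'rows',round(n,1))
E
python3 - <<'E'
from h import *
c=env.calibration('wrist');T=np.array(c['cam_to_world']);s=env.state()
R=Rn.from_euler('xyz',s['tcp_rot']).as_matrix()
print(c['fx'],c['cx'],c['cy']);print('cam in tool',R.T@(T[:3,3]-s['eef_pos']));print(R.T@T[:3,:3])
# depth: bench check & plate/clamp
z=np.load('pics/top0.npz');d=z['d'];ct=env.calibration('top')
v,u=np.mgrid[0:420,0:560]
fx,fy,cx,cy=z['K'];P=np.stack([(u-cx)/fx*d,(v-cy)/fy*d,d],-1)@z['T'][:3,:3].T+z['T'][:3,3]
np.save('pics/P0.npy',P)
print('bench z',np.median(P[240:280,150:200,2]))
for (a,b,cc,dd,n) in [(150,215,245,330,'jig'),(150,205,355,395,'clamp'),(185,225,140,195,'plate')]:
    Q=P[a:b,cc:dd].reshape(-1,3);
    m=Q[:,2]>8; print(n,Q[m].min(0).round(),Q[m].max(0).round())
    if n!='jig':
        xy=Q[m][:,:2].astype(np.float32); r=cv2.minAreaRect(xy); print(r)
E
```

```text
332.5860030761145 283.4382914870859 210.58005806290805
cam in tool [   0.87500392  -67.30920894 -171.54694388]
[[ 9.99999993e-01 -6.29887603e-05  1.01062037e-04]
 [ 3.64408290e-05  9.69807561e-01  2.43871468e-01]
 [-1.13371889e-04 -2.43871462e-01  9.69807557e-01]]
bench z 0.09491533452069234
jig [ 330. -113.    8.] [ 656.  115. 1330.]
clamp [ 330. -322.    8.] [ 650.   -3. 1330.]
((463.06182861328125, -186.95912170410156), (139.572265625, 432.1266784667969), 53.77335739135742)
plate [330.  -3.   8.] [ 531.  406. 1330.]
((448.0227966308594, 191.57620239257812), (441.5035400390625, 110.3785629272461), 72.79570007324219)
```

```bash
python3 - <<'E'
from h import *
z=np.load('pics/top0.npz');d=z['d'];P=np.load('pics/P0.npy')
for (a,b,cc,dd,n) in [(150,205,355,395,'clamp'),(185,225,140,195,'plate')]:
    Q=P[a:b,cc:dd].reshape(-1,3);D=d[a:b,cc:dd].ravel()
    m=(Q[:,2]>8)&(D>0)&(Q[:,2]<80); print(n,Q[m].min(0).round(),Q[m].max(0).round())
    r=cv2.minAreaRect(Q[m][:,:2].astype(np.float32)); print(r)
toolplan([450,330,200],1.571)
toolplan([540,-150,200],1.571,[450,330,200,np.pi,0,1.571])
E
```

```text
clamp [ 509. -322.    8.] [ 650. -233.   33.]
((577.5742797851562, -274.7191467285156), (88.72050476074219, 138.95578002929688), 86.44509887695312)
plate [453. 274.   8.] [531. 406.  51.]
((493.55206298828125, 338.3619079589844), (71.63761901855469, 135.38731384277344), 5.384946823120117)
shift [-191.5  351.4   14.6] rot [  0.    -0.   -14.73] rows 8.0
shift [-480.    89.9    0. ] rot [0. 0. 0.] rows 9.8
```

Request:
arm_command(
  motion=[1,-191.5,351.4,14.6,0,0,-14.7,1,-191.5,351.4,14.6,0,0,-14.7,1,-191.5,351.4,14.6,0,0,-14.7,1,-191.5,351.4,14.6,0,0,-14.7,1,-191.5,351.4,14.6,0,0,-14.7,1,-191.5,351.4,14.6,0,0,-14.7,1,-191.5,351.4,14.6,0,0,-14.7,1,-191.5,351.4,14.6,0,0,-14.7,1,-191.5,351.4,14.6,0,0,-14.7,1,-191.5,351.4,14.6,0,0,-14.7,1,-191.5,351.4,14.6,0,0,-14.7],
)

```text
t: 1.6
eef_pos: [449.3, 330.6, 200.1]
tcp_rot: [-3.141, -0.0, 1.571]
ft_force: [0.0, 0.2, -0.6]
opening: 1.001
```

```bash
python3 - <<'E'
from h import *
c=env.calibration('wrist'); im,d,c2=snap('wrist','w1')
for l,z in(('plate_grip',30),('plate_hole',0)):
    for q in env.spot_point('wrist',l)[:2]: print(l,q['location'],q['confidence'],onz(*q['location'],z,c).round(1))
r=env.silhouettes('wrist','plate_grip')
print([(q['confidence'],q['region'].sum(),q['location']) for q in r[:3]])
np.save('pics/platemask.npy',r[0]['region'])
E
```

```text
plate_hole [294.7, 223.9] 0.96 [491.7 344.4   0. ]
[(0.88, np.int64(5495), [294.5, 223.1])]
```

View pics/w1.png

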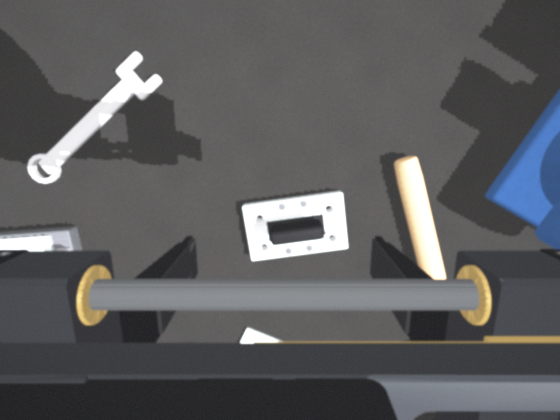

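Request:
arm_command(
  motion=[1,-480,90,0,0,0,0,1,-480,90,0,0,0,0,1,-480,90,0,0,0,0,1,-480,90,0,0,0,0,1,-480,90,0,0,0,0,1,-480,90,0,0,0,0,1,-480,90,0,0,0,0,1,-480,90,0,0,0,0,1,-480,90,0,0,0,0,1,-480,90,0,0,0,0,1,-480,90,0,0,0,0,1,-480,90,0,0,0,0],
)

```text
t: 3.0
eef_pos: [539.7, -149.8, 199.8]
tcp_rot: [-3.141, -0.001, 1.57]
ft_force: [0.1, 0.5, -0.8]
opening: 1.001
```

```bash
python3 - <<'E'
from h import *
print(env.state()['eef_pos'],env.state()['tcp_rot'])
c=env.calibration('wrist'); im,d,c2=snap('wrist','w2')
zs=dict(jig=0,pin=31,fence_end=41,bracket_leg=64-22,clamp_grip=13,clamp_mouth=13)
for l,z in zs.items():
    for q in env.spot_point('wrist',l)[:2]: print(l,np.round(q['location'],1),round(q['confidence'],2),onz(*q['location'],z,c).round(1))
r=env.silhouettes('wrist','clamp_grip')
print([(q['confidence'],q['region'].sum(),q['location']) for q in r[:3]])
np.save('pics/clampmask.npy',np.array([q['region'] for q in r]))
E
```

```text
[ 539.71003459 -149.76895477  199.77104599] [-3.14112663e+00 -5.29903844e-04  1.56980868e+00]
jig [401.4 198.5] 0.55 [551.9 -14.4   0. ]
pin [414.4 207. ] 0.66 [554.4 -11.2  31. ]
pin [551.   28.6] 0.15 [384.3  99.5  31. ]
fence_end [328.5 249.9] 0.64 [ 598.5 -101.6   41. ]
bracket_leg [409.4 239.8] 0.66 [587.  -17.6  42. ]
clamp_mouth [185.  169.3] 0.62 [ 516.7 -255.    13. ]
clamp_mouth [44.6 81.1] 0.55 [ 427.3 -390.5   13. ]
[(0.97, np.int64(4016), [67.1, 42.5]), (0.19, np.int64(5942), [416.1, 203.0])]
```

View pics/w2.png

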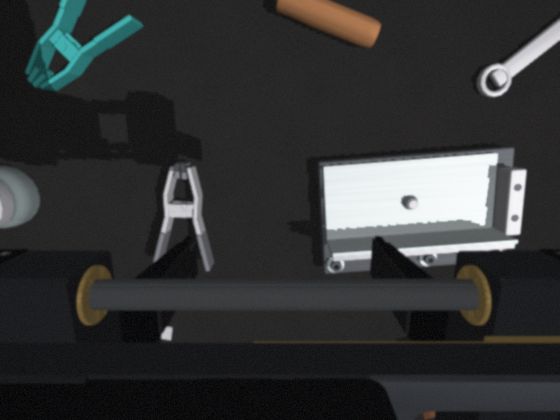

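Request:
arm_command(
  motion=[1,0,50,25,0,0,0,1,0,95,50,0,0,0,1,0,95,50,0,0,0,1,0,95,50,0,0,0,1,0,95,50,0,0,0],
)

```text
t: 3.9
eef_pos: [634.2, -149.8, 150.4]
tcp_rot: [-3.141, -0.0, 1.571]
ft_force: [0.6, 0.1, -0.1]
opening: 1.0
```

```bash
python3 - <<'E'
from h import *
print(env.state()['eef_pos'],env.state()['tcp_rot'])
c=env.calibration('wrist'); im,d,c2=snap('wrist','w3')
zs=dict(jig=0,pin=31,fence_end=41,bracket_leg=64-22,clamp_grip=13,clamp_mouth=13)
for l,z in zs.items():
    for q in env.spot_point('wrist',l)[:2]: print(l,np.round(q['location'],1),round(q['confidence'],2),onz(*q['location'],z,c).round(1))
E
```

```text
[ 634.1725613  -149.75952973  150.44974014] [-3.14136878e+00 -1.32056225e-04  1.57078725e+00]
jig [428.5 111.7] 0.6 [553.3 -14.3   0. ]
jig [158.9  68.3] 0.6 [ 515.8 -261.4    0. ]
pin [449.  110.2] 0.8 [553.4 -10.2  31. ]
fence_end [341.1 164. ] 0.8 [ 597.3 -100.6   41. ]
bracket_leg [448.4 152.7] 0.79 [587.8 -11.9  42. ]
clamp_mouth [161.8  69. ] 0.79 [ 518.4 -254.4   13. ]
```

View pics/w3.png

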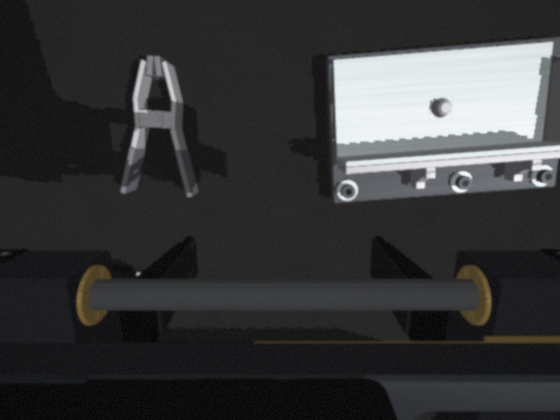

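```bash
python3 - <<'E'
from h import *
z=np.load('pics/w3.npz');d=z['d'];T=z['T'];fx,fy,cx,cy=z['K']
v,u=np.mgrid[0:420,0:560]
P=np.stack([(u-cx)/fx*d,(v-cy)/fy*d,d],-1)@T[:3,:3].T+T[:3,3]
ok=d>0
print('bench',np.median(P[20:50,230:300,2]),np.median(P[210:235,230:330,2]))
# jig parts
def sel(r0,r1,c0,c1,z0,z1):
    m=ok&(v>=r0)&(v<r1)&(u>=c0)&(u<c1)&(P[...,2]>z0)&(P[...,2]<z1); return P[m]
q=sel(130,180,330,560,56,68); print('fence/leg top',len(q),np.median(q[:,2]),q.min(0),q.max(0))
vx,vy,x0,y0=cv2.fitLine(q[:,:2].astype(np.float32),cv2.DIST_HUBER,0,.01,.01).ravel()
print('yaw',np.degrees(np.arctan2(vy,vx)),x0,y0)
q=sel(30,205,320,560,19,26); print('flat leg',len(q),np.median(q[:,2]),np.percentile(q[:,0],[1,99]),np.percentile(q[:,1],[1,99]))
q=sel(95,125,425,460,26,36); print('pin',len(q),np.median(q,0),q[:,2].max())
g=z['im']
q=sel(40,205,100,220,8,35); print('clamp',len(q),np.median(q[:,2]),q[:,2].max()); print(cv2.minAreaRect(q[:,:2].astype(np.float32)))
im=cv2.cvtColor(g,cv2.COLOR_RGB2BGR)
cv2.imwrite('pics/c3a.png',cv2.resize(im[40:210,320:560],None,fx=3.3,fy=3.3,interpolation=cv2.INTER_CUBIC))
cv2.imwrite('pics/c3b.png',cv2.resize(im[40:210,100:220],None,fx=3.5,fy=3.5,interpolation=cv2.INTER_CUBIC))
E
```

```text
bench 1.9198993127131132 1.9509370043776926
fence/leg top 3021 62.51531496438554 [ 579.92751194 -101.66952343   56.02803428] [602.41115767  64.88548153  67.93281433]
yaw -85.818344 590.9927 -19.007252
flat leg 26993 23.66309124682067 [500.17683473 629.08190033] [-106.9199203    81.97471845]
pin 204 [551.10568735 -16.0289269   32.29844548] 34.63731581969347
clamp 3859 23.71616604712483 30.745416663817934
((568.037109375, -261.2785339355469), (64.89556884765625, 117.5710220336914), 86.84379577636719)
```

View pics/c3a.png

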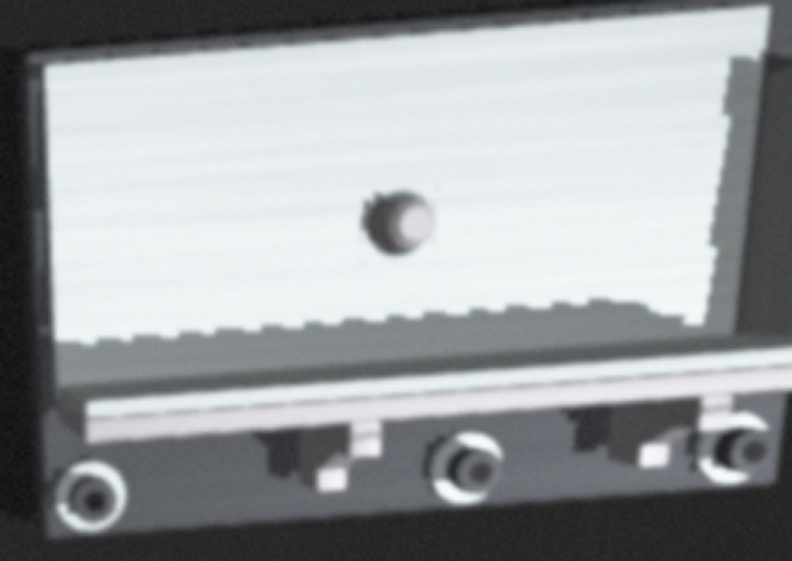

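View pics/c3b.png

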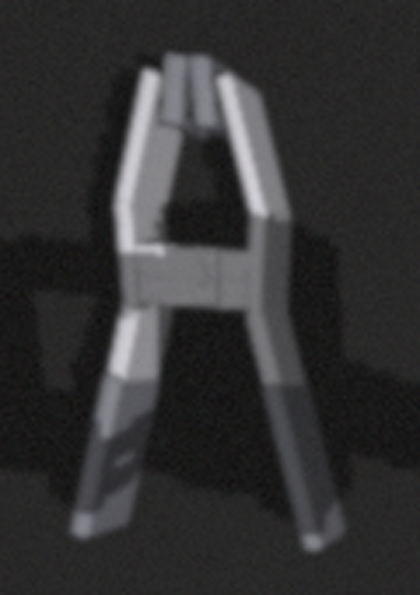

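```bash
python3 - <<'E'
from h import *
z=np.load('pics/w3.npz');K=z['K'];c=dict(fx=K[0],fy=K[1],cx=K[2],cy=K[3],cam_to_world=z['T'])
f=lambda a,b,h:onz(320+(a+.5)/3.3-.5,40+(b+.5)/3.3-.5,h+1.9,c).round(1)
print('pin',f(413,222,31))
L=[f(87,402,64),f(87,420,64),f(87,440,60)];Rr=[f(792,345,64),f(792,363,64)]
print(L,Rr)
for a,b in zip(L,Rr): print(np.degrees(np.arctan2(*(b-a)[[1,0]]))-90)
print('flat front edge',f(45,68,22),f(770,8,22), 'base front', f(30,55,18),f(45,540,18))
g=lambda a,b,h:onz(100+(a+.5)/3.5-.5,40+(b+.5)/3.5-.5,h+1.9,c).round(1)
# clamp tops z=26
print('jaw gap',g(188,55,24),g(202,130,24))
print('bridge',g(118,245,26),g(260,245,26),g(130,308,26),g(260,308,26))
print('handle tips outer', g(72,522,26),g(303,545,26),' right outer top?',g(330,540,26))
E
```

```text
pin [551.  -14.9  32.9]
[array([ 592.8, -101.3,   65.9]), array([ 597. , -101.1,   65.9]), array([ 602.2, -100.1,   61.9])] [array([579.9,  60. ,  65.9]), array([583.9,  60.8,  65.9])]
4.572509442649761
4.625961008999681
flat front edge [ 513.4 -107.8   23.9] [499.6  72.1  23.9] base front [ 509.6 -111.2   19.9] [ 636.3 -102.8   19.9]
jaw gap [ 510.  -256.3   25.9] [ 526.5 -254.6   25.9]
bridge [ 552.9 -276.6   27.9] [ 552.9 -242.2   27.9] [ 567.7 -275.3   27.9] [ 567.7 -243.4   27.9]
handle tips outer [ 621.  -296.    27.9] [ 627.  -237.1   27.9]  right outer top? [ 625.7 -230.1   27.9]
```

```bash
python3 - <<'E'
from h import *
toolplan([609,-262,60],1.510)
toolplan([609,-262,4],1.510)
E
```

```text
shift [-111.9  -25.7   90.8] rot [0.05 0.01 3.46] rows 2.9
shift [-111.9  -25.7  146.8] rot [0.05 0.01 3.46] rows 3.7
```

Request:
arm_command(
  motion=[1,-50,-12,30,0,0,3.5,1,-90,-20,60,0,0,3.5,1,-112,-26,90,0,0,3.5,1,-112,-26,100,0,0,3.5,1,-112,-26,120,0,0,3.5,1,-112,-26,135,0,0,3.5,1,-112,-26,143,0,0,3.5,1,-112,-26,147,0,0,3.5,1,-112,-26,147,0,0,3.5,1,-112,-26,147,0,0,3.5],
)

```text
t: 5.25
eef_pos: [609.3, -261.9, 3.7]
tcp_rot: [3.141, 0.0, 1.51]
ft_force: [0.4, -0.1, -1.0]
opening: 0.998
```

```bash
python3 - <<'E'
from h import *
snap('wrist','w4'); print(env.state()['eef_pos'])
E
```

```text
[ 609.26171731 -261.96114566    3.81242547]
```

View pics/w4.png

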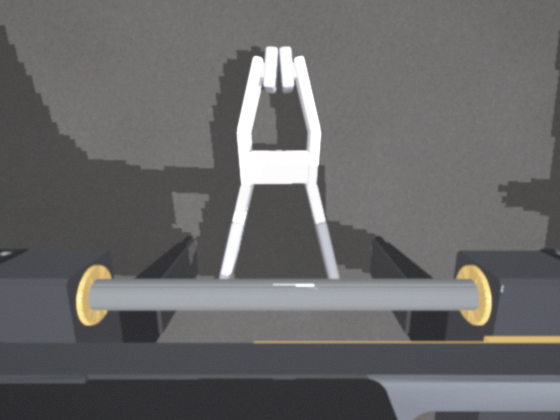

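Request:
arm_command(
  motion=[0,0,0,0,0,0,0,-0.3,0,0,0,0,0,0,-1,0,0,0,0,0,0,-1,0,0,0,0,0,0,-1,0,0,0,0,0,0,-1,0,0,0,0,0,0,-1,0,0,0,0,0,0,-1,0,0,0,0,0,0],
)

```text
t: 6.1
eef_pos: [608.9, -261.9, 3.0]
tcp_rot: [3.141, -0.0, 1.509]
ft_force: [0.5, 0.1, 0.8]
opening: 0.386
```

```bash
python3 - <<'E'
from h import *
snap('wrist','w5'); s=env.state();print(s['eef_pos'],s['opening'],s['ft_force'])
E
```

```text
[ 608.84780099 -261.9611501     3.037667  ] 0.3452080715325615 [-0.66073905  0.65242649  0.39357936]
```

View pics/w5.png

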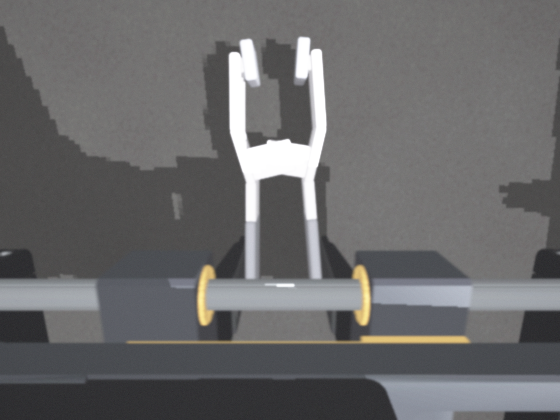

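Request:
arm_command(
  motion=[-1,0,0,-4,0,0,0,-1,0,0,-15,0,0,0,-1,0,0,-40,0,0,0,-1,0,0,-75,0,0,0,-1,0,0,-100,0,0,0,-1,0,0,-100,0,0,0],
)

```text
t: 6.75
eef_pos: [610.3, -262.7, 107.5]
tcp_rot: [3.136, 0.003, 1.51]
ft_force: [1.3, -0.3, -0.6]
opening: 0.312
```

```bash
python3 - <<'E'
from h import *
snap('wrist','w6'); s=env.state();print(s['eef_pos'],s['opening'],s['ft_force'])
toolplan([607.4,-226.2,80],np.radians(4.4))
E
```

```text
[ 609.43111705 -262.27940418  105.1960871 ] 0.31300905419269437 [-0.5138977  -0.30155477 -1.47820306]
shift [35.9 -4.3 25.1] rot [ 2.100e-01 -6.000e-02  8.209e+01] rows 9.6
```

View pics/w6.png

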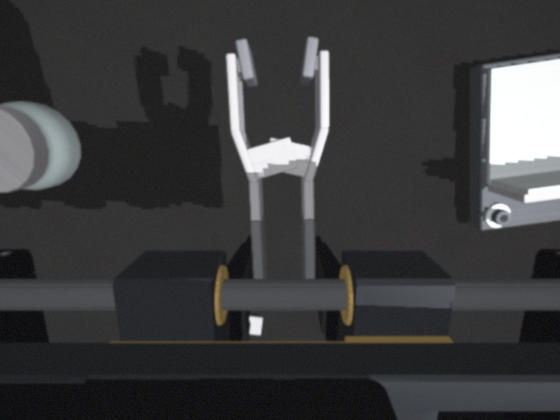

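Request:
arm_command(
  motion=[-1,36,-4,20,0,0,82.1,-1,36,-4,20,0,0,82.1,-1,36,-4,20,0,0,82.1,-1,36,-4,20,0,0,82.1,-1,36,-4,20,0,0,82.1,-1,36,-4,20,0,0,82.1,-1,36,-4,20,0,0,82.1,-1,36,-4,20,0,0,82.1,-1,36,-4,20,0,0,82.1,-1,36,-4,20,0,0,82.1,-1,36,-4,20,0,0,82.1,-1,36,-4,20,0,0,82.1],
)

```text
t: 8.0
eef_pos: [606.6, -225.6, 82.2]
tcp_rot: [-3.141, 0.001, 0.079]
ft_force: [-0.3, -0.8, -1.0]
opening: 0.317
```

```bash
python3 - <<'E'
from h import *
s=env.state();print(s['eef_pos'],s['tcp_rot'],s['opening'],s['ft_force']);snap('wrist','w7')
im=cv2.imread('pics/w7.png'); cv2.imwrite('pics/w7z.png',cv2.resize(im[0:250,160:420],None,fx=2.4,fy=2.4,interpolation=cv2.INTER_CUBIC))
E
```

```text
[ 606.62687557 -225.62308188   82.16084867] [-3.1408023e+00  1.2131796e-03  7.9210565e-02] 0.31678612195781786 [-0.29488988 -0.83711118 -0.9869772 ]
```

View pics/w7z.png

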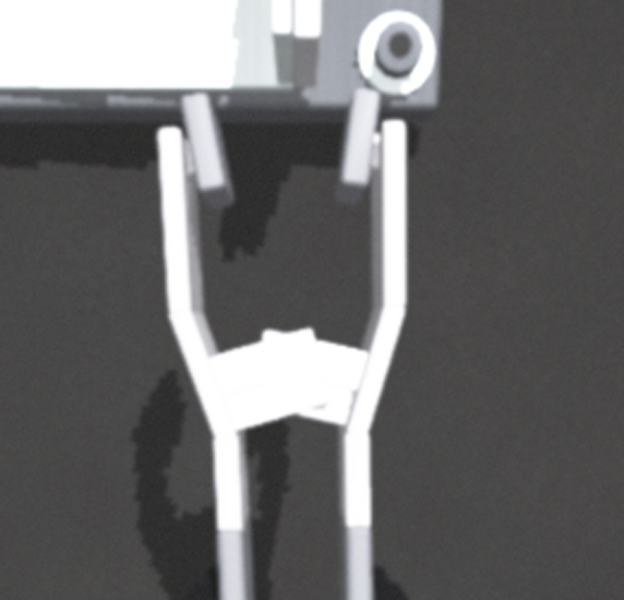

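```bash
python3 - <<'E'
from h import *
z=np.load('pics/w7.npz');K=z['K'];c=dict(fx=K[0],fy=K[1],cx=K[2],cy=K[3],cam_to_world=z['T'])
s=env.state();R=Rn.from_euler('xyz',s['tcp_rot'])
f=lambda a,b,h:R.inv().apply(onz(160+(a+.5)/2.4-.5,(b+.5)/2.4-.5,h+1.9,c)-s['eef_pos']).round(1)
print('pads',f(232,190,103),f(340,190,103),f(208,95,103),f(357,92,103))
print('jaw tips',f(170,128,105),f(395,122,105))
print('fence end',f(274,36,64),f(295,36,64),f(320,38,60))
print('base end',f(200,90,18),f(435,105,18))
E
```

```text
pads [-10.1 -88.4 -22.5] [  8.8 -88.4 -22.5] [ -13.9 -103.6  -22.4] [  11.5 -104.1  -22.5]
jaw tips [-20.3 -98.  -24.4] [ 17.9 -98.9 -24.5]
fence end [  -3.6 -124.1   16.6] [   0.8 -124.1   16.6] [   6.2 -124.9   20.5]
base end [ -24.7 -124.6   62.6] [  38.3 -120.9   62.5]
```

Request:
arm_command(
  motion=[-1,2.3,0,20,0,0,0,-1,2.3,0,40,0,0,0,-1,2.3,0,51,0,0,0,-1,2.3,0,51,0,0,0,-1,2.3,-5,51,0,0,0,-1,2.3,-10,51,0,0,0,-1,2.3,-15,51,0,0,0,-1,2.3,-15,51,0,0,0],
)

```text
t: 8.85
eef_pos: [608.3, -209.9, 32.6]
tcp_rot: [3.141, -0.001, 0.077]
ft_force: [0.9, 0.1, -1.4]
opening: 0.307
```

```bash
python3 - <<'E'
from h import *
s=env.state();print(s['eef_pos'],s['tcp_rot'],s['opening'],s['ft_force']);im,d,c=snap('wrist','w8')
im=cv2.imread('pics/w8.png'); cv2.imwrite('pics/w8z.png',cv2.resize(im[0:250,160:420],None,fx=2.4,fy=2.4,interpolation=cv2.INTER_CUBIC))
E
```

```text
[ 608.32284633 -209.85657823   32.6329431 ] [ 3.14143397e+00 -5.66490611e-04  7.74237810e-02] 0.3071271626219105 [ 0.93076489  0.07111712 -1.35653986]
```

View pics/w8z.png

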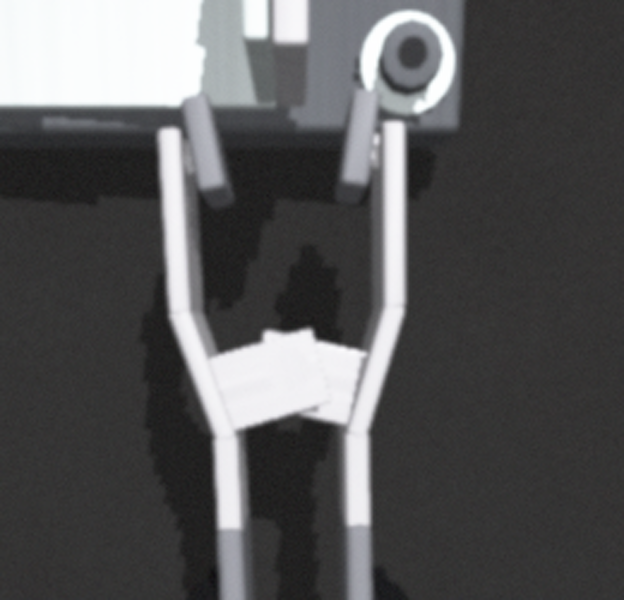

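```bash
python3 - <<'E'
from h import *
z=np.load('pics/w8.npz');K=z['K'];c=dict(fx=K[0],fy=K[1],cx=K[2],cy=K[3],cam_to_world=z['T'])
s=env.state();R=Rn.from_euler('xyz',s['tcp_rot'])
f=lambda a,b,h:R.inv().apply(onz(160+(a+.5)/2.4-.5,(b+.5)/2.4-.5,h+1.9,c)-s['eef_pos']).round(1)
print('pads',f(232,190,53.5),f(340,190,53.5),f(208,95,53.5),f(357,92,53.5))
print('fence end',f(245,37,64),f(270,37,64),f(274,43,60),f(308,44,60))
E
```

```text
pads [-10.1 -88.4 -22.9] [  8.8 -88.4 -22.9] [ -13.9 -103.5  -22.9] [  11.5 -104.   -22.9]
fence end [  -6.8 -109.3  -33.4] [  -2.9 -109.3  -33.4] [  -2.4 -109.6  -29.4] [   3.  -109.5  -29.4]
```

Request:
arm_command(
  motion=[-1,-1,0,1.5,0,0,0,-1,-1,-4,1.5,0,0,0,-1,-1,-8,1.5,0,0,0,-1,-1,-12,1.5,0,0,0,-1,-1,-16,1.5,0,0,0,-1,-1,-20,1.5,0,0,0,-1,-1,-24,1.5,0,0,0,-1,-1,-26,1.5,0,0,0,-1,-1,-26,1.5,0,0,0],
)

```text
t: 9.8
eef_pos: [605.2, -184.5, 30.5]
tcp_rot: [-3.141, 0.0, 0.077]
ft_force: [0.1, -0.1, -0.7]
opening: 0.314
```

```bash
python3 - <<'E'
from h import *
s=env.state();print(s['eef_pos'],s['tcp_rot'],s['opening'],s['ft_force']);im,d,c=snap('wrist','w9')
im=cv2.imread('pics/w9.png'); cv2.imwrite('pics/w9z.png',cv2.resize(im[0:250,160:420],None,fx=2.4,fy=2.4,interpolation=cv2.INTER_CUBIC))
E
```

```text
[ 605.20367682 -184.47677321   30.51737047] [-3.14146840e+00  2.07580535e-05  7.69180727e-02] 0.31416001648296 [ 0.13284102 -0.05078591 -0.73498378]
```

View pics/w9z.png

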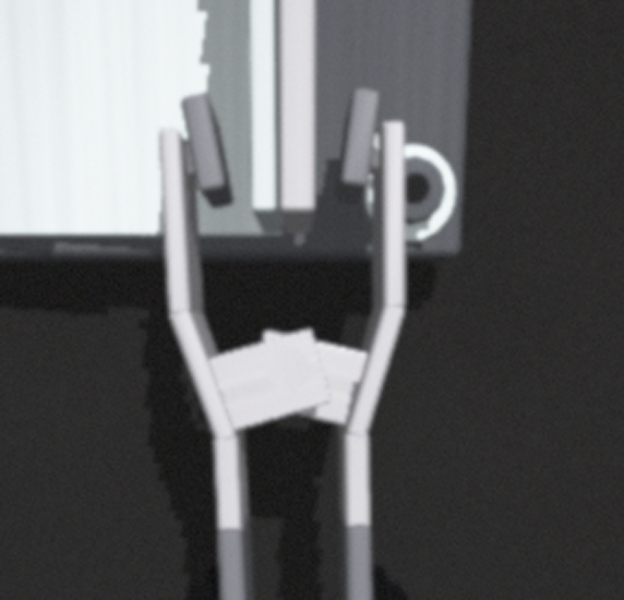

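Request:
arm_command(
  motion=[-0.3,0,0,0,0,0,0,-0.25,0,0,0,0,0,0,-0.2,0,0,0,0,0,0,-0.15,0,0,0,0,0,0,-0.1,0,0,0,0,0,0,-0.05,0,0,0,0,0,0,0,0,0,0,0,0,0,0.1,0,0,0,0,0,0,0.3,0,0,0,0,0,0,0.6,0,0,0,0,0,0,0.6,0,0,0,0,0,0,0.6,0,0,0,0,0,0],
)

```text
t: 11.05
eef_pos: [605.3, -184.9, 30.6]
tcp_rot: [3.142, -0.0, 0.077]
ft_force: [0.3, -0.1, 0.0]
opening: 0.787
```

```bash
python3 - <<'E'
from h import *
s=env.state();print(s['eef_pos'],s['tcp_rot'],s['opening'],s['ft_force']);im,d,c=snap('wrist','w10')
im=cv2.imread('pics/w10.png'); cv2.imwrite('pics/w10z.png',cv2.resize(im[0:350,130:430],None,fx=1.7,fy=1.7,interpolation=cv2.INTER_CUBIC))
E
```

```text
[ 605.25611042 -184.85501563   30.58625278] [ 3.14156433e+00 -2.05297445e-04  7.65641963e-02] 0.7870162330964334 [ 0.32310595 -0.06712646  0.00738515]
```

View pics/w10z.png

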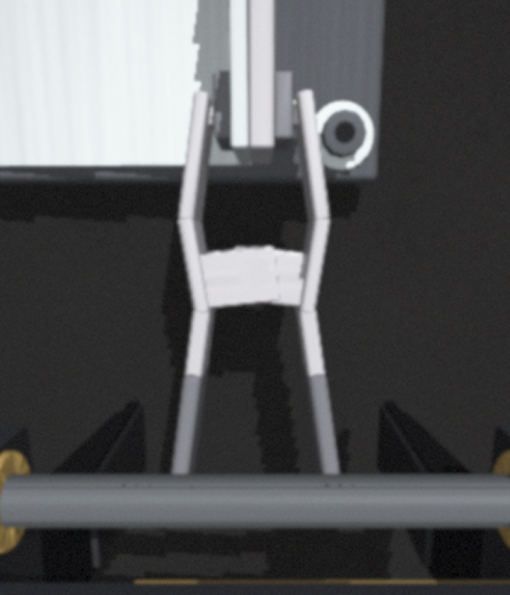

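```bash
python3 - <<'E'
from h import *
toolplan([490,285,200],0.1,[605.3,-184.9,180,np.pi,0,0.0766])
E
```

```text
shift [ -79.  -477.3  -20. ] rot [-0.    0.   -1.34] rows 9.7
```

Request:
arm_command(
  motion=[0.6,0,0,-5,0,0,0,0.6,0,0,-20,0,0,0,0.8,0,0,-50,0,0,0,1,0,0,-100,0,0,0,1,0,0,-150,0,0,0,1,0,0,-150,0,0,0],
)

```text
t: 11.7
eef_pos: [607.6, -185.7, 188.7]
tcp_rot: [3.136, -0.011, 0.077]
ft_force: [-0.3, -0.2, -0.1]
opening: 0.997
```

```bash
python3 - <<'E'
from h import *
im,d,c=snap('wrist','w11');toolplan([490,285,150],0.1)
E
```

```text
shift [ -80.3 -477.9   33.1] rot [ 0.2  -0.38 -1.34] rows 9.7
```

View pics/w11.png

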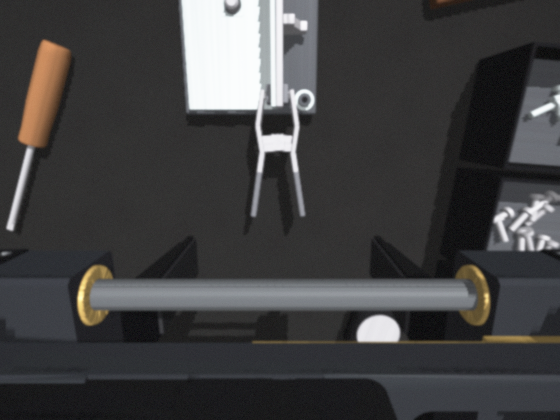

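Request:
arm_command(
  motion=[1,-79,-478,30,0,0,-1.3,1,-79,-478,30,0,0,-1.3,1,-79,-478,30,0,0,-1.3,1,-79,-478,30,0,0,-1.3,1,-79,-478,30,0,0,-1.3,1,-79,-478,30,0,0,-1.3,1,-79,-478,30,0,0,-1.3,1,-79,-478,30,0,0,-1.3,1,-79,-478,30,0,0,-1.3,1,-79,-478,30,0,0,-1.3,1,-79,-478,30,0,0,-1.3,1,-79,-478,30,0,0,-1.3],
)

```text
t: 12.95
eef_pos: [489.2, 286.1, 150.1]
tcp_rot: [3.141, 0.001, 0.101]
ft_force: [0.7, -0.6, 0.1]
opening: 0.998
```

```bash
python3 - <<'E'
from h import *
s=env.state();print(s['eef_pos'],s['tcp_rot'])
im,d,c=snap('wrist','w12')
for l,z in(('plate_grip',30),('plate_hole',0)):
    for q in env.spot_point('wrist',l)[:2]: print(l,q['location'],q['confidence'],onz(*q['location'],z+1.9,c).round(1))
z=np.load('pics/w12.npz');d=z['d'];T=z['T'];fx,fy,cx,cy=z['K']
v,u=np.mgrid[0:420,0:560]
P=np.stack([(u-cx)/fx*d,(v-cy)/fy*d,d],-1)@T[:3,:3].T+T[:3,3]
m=(d>0)&(v<245)&(P[...,2]>9)&(P[...,2]<70)&(abs(P[...,0]-492)<70)&(abs(P[...,1]-344)<90)
q=P[m]; print('bench',np.median(P[20:40,270:300,2]),len(q)); print('all',cv2.minAreaRect(q[:,:2].astype(np.float32)))
q=P[m&(P[...,2]>35)]; print('bar',len(q),np.median(q,0),cv2.minAreaRect(q[:,:2].astype(np.float32)))
E
```

```text
[489.16560336 286.08018168 150.07381166] [3.14116838e+00 1.08833079e-03 1.01066270e-01]
plate_grip [288.3, 138.1] 0.74 [488.9 345.1  31.9]
plate_hole [288.5, 137.7] 0.97 [489.5 344.5   1.9]
bench 1.6923080909350858 8612
all ((491.7769775390625, 344.0076904296875), (64.1440658569336, 110.33060455322266), 7.959701061248779)
bar 1333 [491.55210211 345.21268562  47.13126681] ((491.76605224609375, 343.93487548828125), (16.037311553955078, 55.56393814086914), 7.888233661651611)
```

View pics/w12.png

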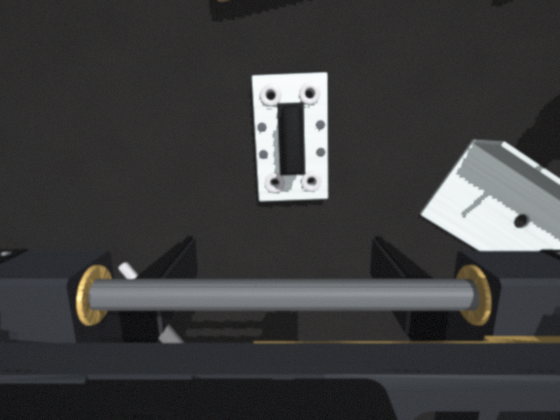

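```bash
python3 - <<'E'
from h import *
toolplan([491.8,344,70],0.138)
toolplan([491.8,344,17],0.138)
# jig yaw from w11 and w3 and w9
for n,roi in(('w11',(5,85,255,290)),('w9',(0,75,250,310)),('w3',(150,172,345,560))):
    z=np.load(f'pics/{n}.npz');d=z['d'];T=z['T'];fx,fy,cx,cy=z['K']
    v,u=np.mgrid[0:420,0:560]
    P=np.stack([(u-cx)/fx*d,(v-cy)/fy*d,d],-1)@T[:3,:3].T+T[:3,3]
    m=(d>0)&(v>=roi[0])&(v<roi[1])&(u>=roi[2])&(u<roi[3])&(P[...,2]>58)&(P[...,2]<69)
    q=P[m][:,:2].astype(np.float32); r=cv2.minAreaRect(q)
    l=cv2.fitLine(q,cv2.DIST_HUBER,0,.01,.01).ravel(); print(n,len(q),r,np.degrees(np.arctan2(l[1],l[0])),l[2:])
E
```

```text
shift [  7.5 -58.8  80.5] rot [ 0.01  0.02 -2.29] rows 2.0
shift [  7.5 -58.9 133.5] rot [ 0.01  0.02 -2.29] rows 2.9
w11 734 ((592.2424926757812, -53.01622772216797), (9.61577033996582, 59.808799743652344), 4.327988147735596) -85.84947 [591.3466   -53.044174]
w9 1996 ((596.4232177734375, -83.12673950195312), (10.47596263885498, 27.225187301635742), 4.564765453338623) -88.46501 [596.56067 -82.89803]
w3 2691 ((591.3359985351562, -18.340988159179688), (10.73388385772705, 166.77061462402344), 4.39575719833374) -86.58948 [591.50055  -20.410082]
```

Request:
arm_command(
  motion=[1,7.5,-59,40,0,0,-2.3,1,7.5,-59,80,0,0,-2.3,1,7.5,-59,110,0,0,-2.3,1,7.5,-59,125,0,0,-2.3,1,7.5,-59,132,0,0,-2.3,1,7.5,-59,132,0,0,-2.3,0,7.5,-59,132,0,0,-2.3,-0.4,7.5,-59,132,0,0,-2.3,-1,7.5,-59,132,0,0,-2.3,-1,7.5,-59,132,0,0,-2.3,-1,7.5,-59,132,0,0,-2.3,-1,7.5,-59,132,0,0,-2.3,-1,7.5,-59,132,0,0,-2.3,-1,7.5,-59,132,0,0,-2.3,-1,7.5,-59,132,0,0,-2.3],
)

```text
t: 14.6
eef_pos: [491.5, 345.2, 18.5]
tcp_rot: [-3.142, 0.0, 0.139]
ft_force: [-1.1, 0.1, 0.5]
opening: 0.304
```

```bash
python3 - <<'E'
from h import *
s=env.state();print(s['eef_pos'],s['tcp_rot'],s['opening'],s['ft_force']);im,d,c=snap('wrist','w13')
E
```

```text
[491.46225782 345.19876162  18.49751683] [-3.14154856e+00  6.83420040e-05  1.39410157e-01] 0.3044105665878717 [-1.06914768  0.06527916  0.47262981]
```

View pics/w13.png

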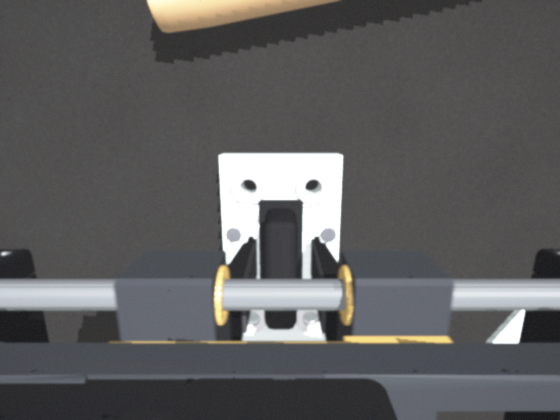

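Request:
arm_command(
  motion=[-1,0,0,0,0,0,0,-1,0,0,0,0,0,0,-1,0,0,0,0,0,0,-1,0,0,0,0,0,0,-1,0,0,-10,0,0,0,-1,0,0,-40,0,0,0,-1,0,0,-80,0,0,0,-1,0,0,-110,0,0,0,-1,0,0,-110,0,0,0],
)

```text
t: 15.55
eef_pos: [493.1, 346.1, 133.0]
tcp_rot: [-3.139, -0.007, 0.139]
ft_force: [1.5, 0.8, -3.4]
opening: 0.167
```

```bash
python3 - <<'E'
from h import *
s=env.state();print(s['eef_pos'],s['tcp_rot'],s['opening'],s['ft_force']);im,d,c=snap('wrist','w14')
th=np.radians(4.4);pin=np.array([551.1,-14.7])
ex=np.array([np.cos(th),np.sin(th)]);ey=np.array([-np.sin(th),np.cos(th)])
for off,z in((15,80),(15,55),(15,50)):
    p=pin+ey*(off+1.2); print(p); toolplan([*p,z],th)
E
```

```text
[493.10625707 346.08739404 133.02522523] [-3.13895142 -0.006921    0.13942014] 0.16709959901458069 [ 1.50078308  0.77923426 -3.40103463]
[549.85715174   1.45225459]
shift [  9.1 348.8  50. ] rot [-0.09 -0.22  3.59] rows 7.1
[549.85715174   1.45225459]
shift [  9.  348.9  75. ] rot [-0.09 -0.22  3.59] rows 7.1
[549.85715174   1.45225459]
shift [  9.  348.9  80. ] rot [-0.09 -0.22  3.59] rows 7.2
```

View pics/w14.png

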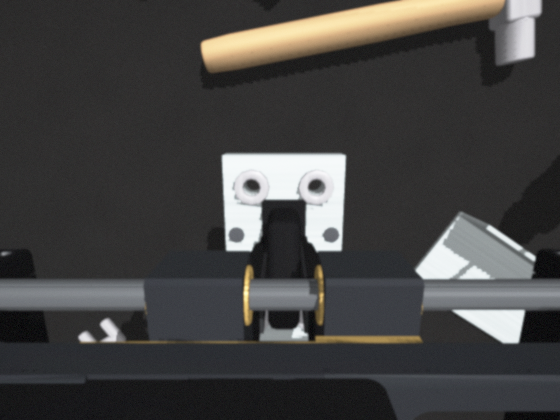

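```bash
python3 - <<'E'
from h import *
th=np.radians(4.4);pin=np.array([551.1,-14.7])
ey=np.array([-np.sin(th),np.cos(th)])
for z in (110,60):
    p=pin+ey*(14+1.2); print(p); toolplan([*p,z],th,[491.5,345.2,128.4,np.pi,0,.139])
E
```

```text
[5.49933871e+02 4.55201834e-01]
shift [ 10.1 349.5  18.4] rot [-0.   -0.    3.56] rows 7.0
[5.49933871e+02 4.55201834e-01]
shift [ 10.1 349.5  68.4] rot [-0.   -0.    3.56] rows 7.1
```

Request:
arm_command(
  motion=[-1,1,30,5,0,0,1,-1,2,70,10,0,0,2,-1,4,110,18,0,0,3,-1,5,150,18,0,0,3.6,-1,6,190,18,0,0,3.6,-1,7,230,18,0,0,3.6,-1,8,270,18,0,0,3.6,-1,9,305,18,0,0,3.6,-1,10,330,18,0,0,3.6,-1,10.1,345,18,0,0,3.6,-1,10.1,349.5,18,0,0,3.6,-1,10.1,349.5,18,0,0,3.6,-1,10.1,349.5,18,0,0,3.6],
)

```text
t: 16.9
eef_pos: [549.7, 1.5, 110.3]
tcp_rot: [-3.141, 0.001, 0.077]
ft_force: [-0.1, 0.4, -3.0]
opening: 0.168
```

```bash
python3 - <<'E'
from h import *
s=env.state();print(s['eef_pos'],s['tcp_rot'],s['opening'],s['ft_force']);im,d,c=snap('wrist','w15')
E
```

```text
[549.7435964    1.46623526 110.26096664] [-3.14127735e+00  5.24992286e-04  7.73473971e-02] 0.16781468617228573 [-0.14992041  0.35099895 -3.00978276]
```

View pics/w15.png

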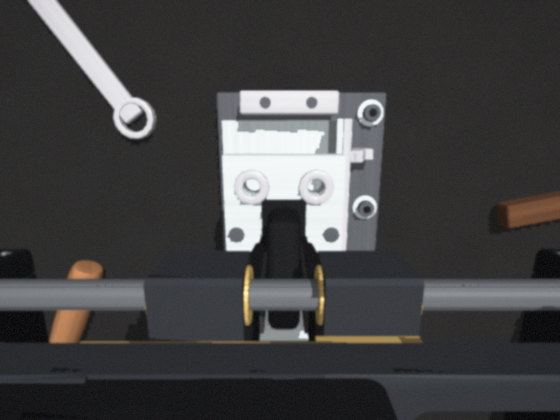

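Request:
arm_command(
  motion=[-1,0,0,20,0,0,0,-1,0,0,40,0,0,0,-1,0,0,52,0,0,0,-1,0,0,57,0,0,0,-1,0,0,57,0,0,0],
)

```text
t: 17.45
eef_pos: [549.9, 0.9, 53.2]
tcp_rot: [-3.141, 0.001, 0.077]
ft_force: [0.3, -0.2, -2.4]
opening: 0.167
```

```bash
python3 - <<'E'
from h import *
s=env.state();print(s['eef_pos'],s['tcp_rot'],s['opening'],s['ft_force']);im,d,c=snap('wrist','w16')
E
```

```text
[549.92256961   0.89495427  53.18748149] [-3.14132124e+00  7.88490475e-04  7.70735250e-02] 0.1668004951657335 [ 0.28870199 -0.22363339 -2.42732114]
```

View pics/w16.png

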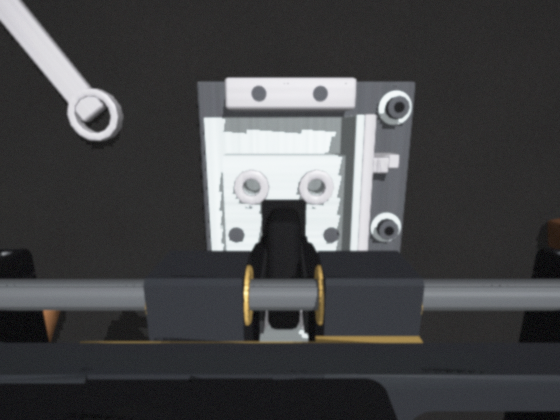

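Request:
arm_command(
  motion=[-1,0,0,1,0,0,0,-1,0,0,2,0,0,0,-1,0,0,3,0,0,0,-1,0,0,4,0,0,0,-1,0,0,4,0,0,0],
)

```text
t: 18.0
eef_pos: [550.0, 0.5, 49.5]
tcp_rot: [-3.142, -0.0, 0.077]
ft_force: [0.3, 0.0, -2.8]
opening: 0.167
```

Request:
arm_command(
  motion=[-1,0,0,0.5,0,0,0,-1,0,0,0.8,0,0,0,-1,0,0,0.8,0,0,0],
)

```text
t: 18.3
eef_pos: [550.1, 0.5, 49.3]
tcp_rot: [3.142, -0.0, 0.077]
ft_force: [-1.7, 0.1, 5.1]
opening: 0.169
```

Request:
arm_command(
  motion=[-1,0,2,0,0,0,0,-1,0,4,0,0,0,0,-1,0,6,0,0,0,0,-1,0,8,0,0,0,0,-1,0,9,0,0,0,0,-1,0,10,0,0,0,0,-1,0,10,0,0,0,0],
)

```text
t: 19.0
eef_pos: [551.2, -9.5, 49.1]
tcp_rot: [3.142, -0.001, 0.077]
ft_force: [-0.6, 3.9, 5.0]
opening: 0.165
```

Request:
arm_command(
  motion=[-1,0,1,0.3,0,0,0,-1,0,2,0.3,0,0,0,-1,0,2,0.3,0,0,0],
)

```text
t: 19.3
eef_pos: [550.9, -11.8, 48.2]
tcp_rot: [3.141, 0.0, 0.077]
ft_force: [0.3, -0.4, -2.5]
opening: 0.169
```

Request:
arm_command(
  motion=[-1,0,1,0.5,0,0,0,-1,0,2,0.8,0,0,0,-1,0,2,1,0,0,0,-1,0,2,1,0,0,0],
)

```text
t: 19.7
eef_pos: [551.0, -13.5, 47.2]
tcp_rot: [-3.141, 0.0, 0.076]
ft_force: [-0.4, 1.0, -3.8]
opening: 0.168
```

Request:
arm_command(
  motion=[-1,0,0,1,0,0,0,-1,0,0,2,0,0,0,-1,0,0,2,0,0,0],
)

```text
t: 20.0
eef_pos: [550.9, -13.5, 45.2]
tcp_rot: [-3.141, 0.001, 0.077]
ft_force: [-1.5, -1.0, -3.6]
opening: 0.168
```

Request:
arm_command(
  motion=[-1,0,0,1,0,0,0,-1,0,0,2,0,0,0,-1,0,0,3,0,0,0,-1,0,0,4,0,0,0,-1,0,0,4,0,0,0],
)

```text
t: 20.5
eef_pos: [550.9, -13.5, 41.2]
tcp_rot: [-3.141, 0.001, 0.077]
ft_force: [-2.9, -2.7, -2.8]
opening: 0.167
```

Request:
arm_command(
  motion=[-1,-0.3,0.3,0.5,0,0,0,-1,-0.3,0.3,1,0,0,0,-1,-0.3,0.3,1.5,0,0,0,-1,-0.3,0.3,1.5,0,0,0],
)

```text
t: 20.9
eef_pos: [550.9, -13.8, 40.5]
tcp_rot: [-3.142, -0.001, 0.077]
ft_force: [-3.6, -1.1, 5.1]
opening: 0.167
```

```bash
python3 - <<'E'
from h import *
s=env.state();print(s['eef_pos'],s['tcp_rot'],s['opening'],s['ft_force'],s['moment']);im,d,c=snap('wrist','w17');snap('top','top17');snap('scene','scene17')
im=cv2.imread('pics/w17.png'); cv2.imwrite('pics/w17z.png',cv2.resize(im[60:260,180:430],None,fx=3,fy=3,interpolation=cv2.INTER_CUBIC))
E
```

```text
[550.9489314  -13.75112153  40.46556071] [-3.14157730e+00 -5.36610792e-04  7.65537381e-02] 0.1665036755707458 [-3.61805922 -1.09786921  5.07215083] [-0.13610129  0.92984859 -0.01558674]
```

View pics/w17z.png

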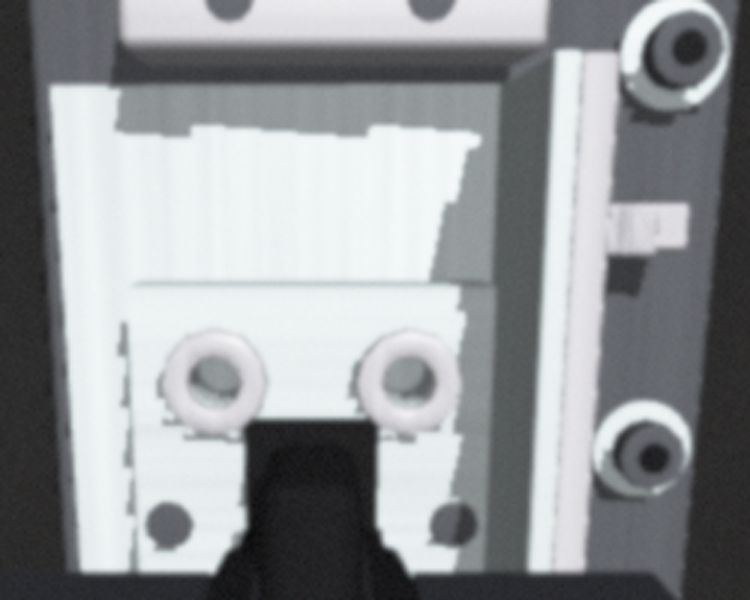

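```bash
python3 - <<'E'
from h import *
z=np.load('pics/w17.npz');d=z['d'];T=z['T'];fx,fy,cx,cy=z['K'];K=z['K'];c=dict(fx=K[0],fy=K[1],cx=K[2],cy=K[3],cam_to_world=T)
f=lambda a,b,h:onz(180+(a+.5)/3-.5,60+(b+.5)/3-.5,h+1.9,c)
def ang(p,q): dd=p-q; return np.degrees(np.arctan2(dd[1],dd[0]))-90
print('plate left',ang(f(135,285,36),f(142,572,36)),f(135,285,36))
print('plate far edge',ang(f(135,284,36),f(493,286,36))-90)
print('leg top inner',ang(f(555,50,64),f(528,572,64)),'outer',ang(f(580,50,64),f(555,572,64)))
print('bushes',ang(f(215,380,38),f(408,380,38))-90, 'holes',ang(f(169,524,36),f(453,524,36))-90)
v,u=np.mgrid[0:420,0:560]
P=np.stack([(u-cx)/fx*d,(v-cy)/fy*d,d],-1)@T[:3,:3].T+T[:3,3]
# tilt of plate
m=(d>0)&(v>160)&(v<245)&(u>228)&(u<343)&(P[...,2]>33)&(P[...,2]<41)
q=P[m];A=np.c_[q[:,:2]-q[:,:2].mean(0),np.ones(len(q))];print('plane',np.linalg.lstsq(A,q[:,2],rcond=None)[0],len(q))
# left edge by depth step per row
E=[];F=[]
for r in range(160,250):
    row=P[r];okk=(d[r]>0)&(row[:,2]>33)&(row[:,2]<41)
    i=np.where(okk[215:250])[0]
    if len(i): E.append(row[215+i[0]])
    i=np.where((d[r]>0)&(row[:,2]>59))[0]; i=i[(i>345)&(i<385)]
    if len(i): F.append(row[i[0]])
for n,X in(('plate',E),('leg',F)):
    l=cv2.fitLine(np.array(X)[:,:2].astype(np.float32),cv2.DIST_HUBER,0,.01,.01).ravel();print(n,len(X),np.degrees(np.arctan(l[1]/l[0])),l[2:])
E
```

```text
plate left 3.325092095356325 [517.62920161  38.75316358  37.9       ]
plate far edge -355.931184223781
leg top inner 4.636708899406699 outer 5.221766594705343
bushes -355.61413547783644 holes -355.61352767733524
plane [-3.34446616e-03 -2.32847810e-03  3.81540136e+01] 7167
plate 90 -85.80128 [518.0685    15.969786]
leg 90 -85.422615 [583.3399    19.278105]
```

View pics/scene17.png

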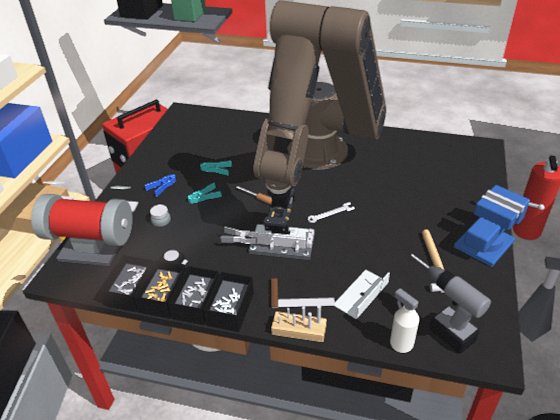

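Request:
arm_command(
  motion=[-1,-0.4,0,0.3,0,0,-0.2,-1,-0.5,0,0.8,0,0,-0.2,-1,-0.5,0,1.4,0,0,-0.2,-1,-0.5,0,1.4,0,0,-0.2,-1,-0.5,0,1.4,0,0,-0.2],
)

```text
t: 21.55
eef_pos: [551.0, -13.7, 40.4]
tcp_rot: [3.141, -0.002, 0.08]
ft_force: [-6.9, 1.3, 22.2]
opening: 0.167
```

Request:
arm_command(
  motion=[-1,-0.3,0.1,0,0,0,0,-1,-0.6,0.1,0,0,0,0,-1,-0.6,0.1,0,0,0,0,-1,-0.6,0.1,0,0,0,0],
)

```text
t: 21.95
eef_pos: [551.0, -13.8, 40.5]
tcp_rot: [3.141, -0.004, 0.08]
ft_force: [-3.0, 2.7, 19.1]
opening: 0.169
```

```bash
python3 - <<'E'
from h import *
s=env.state();print(s['eef_pos'],s['tcp_rot'],s['opening'],s['ft_force'],s['moment']);im,d,c=snap('wrist','w18');snap('top','top18');snap('scene','scene18')
a=cv2.imread('pics/w18.png');b=cv2.imread('pics/scene18.png');t=cv2.imread('pics/top18.png')
A=cv2.resize(a[60:260,180:430],None,fx=1.6,fy=1.6);B=cv2.resize(b[190:270,200:330],(400,320*400//520*1+74),interpolation=cv2.INTER_CUBIC)
B=cv2.resize(b[190:270,200:330],(400,320),interpolation=cv2.INTER_CUBIC)
cv2.imwrite('pics/m18.png',np.hstack([A,B]))
z=np.load('pics/w18.npz');d=z['d'];T=z['T'];fx,fy,cx,cy=z['K']
v,u=np.mgrid[0:420,0:560]
P=np.stack([(u-cx)/fx*d,(v-cy)/fy*d,d],-1)@T[:3,:3].T+T[:3,3]
m=(d>0)&(v>160)&(v<245)&(u>228)&(u<343)&(P[...,2]>33)&(P[...,2]<41)
q=P[m];A=np.c_[q[:,:2]-q[:,:2].mean(0),np.ones(len(q))];print('plane',np.linalg.lstsq(A,q[:,2],rcond=None)[0],len(q))
E=[];F=[]
for r in range(160,250):
    row=P[r];okk=(d[r]>0)&(row[:,2]>33)&(row[:,2]<41)
    i=np.where(okk[215:250])[0]
    if len(i): E.append(row[215+i[0]])
    i=np.where((d[r]>0)&(row[:,2]>59))[0]; i=i[(i>345)&(i<385)]
    if len(i): F.append(row[i[0]])
for n,X in(('plate',E),('leg',F)):
    l=cv2.fitLine(np.array(X)[:,:2].astype(np.float32),cv2.DIST_HUBER,0,.01,.01).ravel();print(n,len(X),np.degrees(np.arctan(l[1]/l[0])),l[2:])
E
```

```text
[550.98081337 -13.76731535  40.45410169] [ 3.14133826 -0.00359261  0.07959811] 0.16900432979880373 [-2.96155785  2.69680166 19.09418292] [ 0.31706897  1.10302156 -0.23194457]
plane [-2.45260225e-03 -3.09300676e-03  3.81476750e+01] 7189
plate 90 -85.65342 [518.3566    11.732615]
leg 90 -85.34376 [583.1153   22.20901]
```

View pics/m18.png

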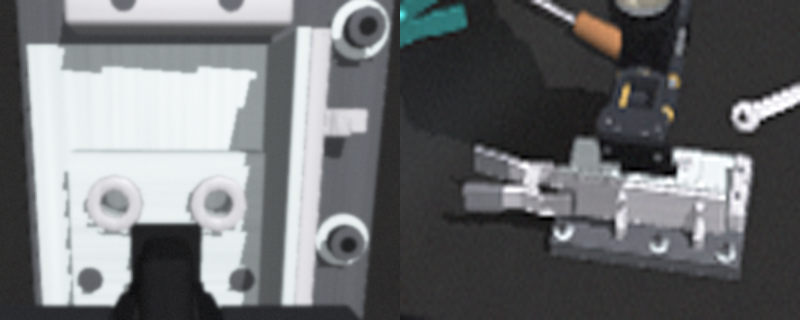

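View pics/top18.png

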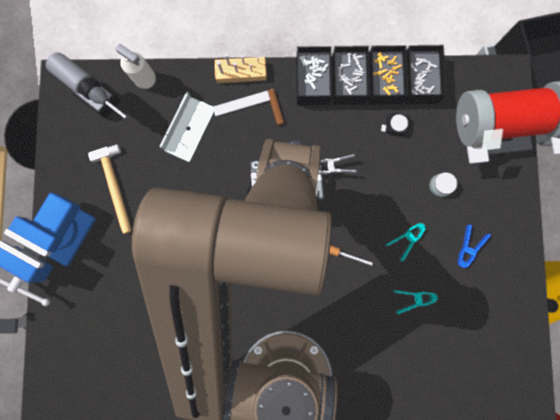

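Request:
arm_command(
  motion=[-1,0,-0.1,0.3,0,0,0,-1,0,-0.1,0.3,0,0,0,-1,0,-0.1,0.3,0,0,0,-1,0,-0.1,0.3,0,0,0,-1,0,-0.1,0.3,0,0,0],
)

```text
t: 22.6
eef_pos: [551.0, -13.8, 40.4]
tcp_rot: [3.141, -0.004, 0.08]
ft_force: [-5.1, 1.7, 22.5]
opening: 0.168
```

```bash
python3 - <<'E'
from h import *
s=env.state();print(s['t'],s['eef_pos'],s['ft_force'],s['opening']); print(env.job_done()); s=env.state();print(s['t'],s['eef_pos'],s['ft_force'])
E
```

```text
22.6 [550.98904867 -13.7696467   40.41632885] [-5.12689356  1.7056507  22.46489169] 0.16813244447333342
the job is handed in; nothing more can be done
None
the job is handed in; nothing more can be done
```

The spring clamp is on the free right-hand end of the fence, pinching the angle's leg against it. The drill plate is seated on the pin, and the arm still holds the grip bar and presses the plate down with about 22 N. I handed the job in at 22.6 s of the 58 s allowed.

- **Clamp:** I picked up the grey clamp and slid its jaws about 20 mm past the fence end before letting go. The pictures afterwards show both pads flat against fence and leg, and the clamp level. It was still on in the last picture.
- **Plate:** I set it on the pin 14 mm to the left of its place and slid it right along the fence until it dropped. I then pressed it down; it came to rest at the height expected for fully seated (about 22 mm above the bench).
- **Squareness:** the last picture puts the plate within about 0.3° of the fence, and it shows no clear tilt.
- **Side load:** about 5 N of sideways force remains on the tool while pressing. I shifted the tool to reduce it, but it came back with the last bit of pressing.
- **Measuring error:** the wrist camera reads heights about 2 mm too high, so I corrected for that.
- **Other things on the bench:** the last overhead picture shows nothing else moved.

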